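# Show where the cameo brooch lies in the jewelry box

### The job

I cannot find my oval cameo brooch in the jewelry box: with a fingertip, gently push the half-open lid up and back until it stands upright or leans back by itself, without pinching it. Then point down at the brooch from straight above, with the fingertips a couple of centimetres over its middle and touching nothing; keep pointing for at least two seconds and finish still pointing there. Pick nothing up, and leave the jewelry and the other things on the nightstand where they lie.

Things in the scene. Friction and masses are not known exactly. Their poses are not given: they have to be found in the camera images.
- jewelry_box: wooden jewelry box, fixed; 160 mm deep (its x), 270 mm long (its y), 80 mm high without the lid, walls 8 mm. Origin: centre of its underside; z up. Its front (-x side) looks roughly to the robot; the lid is hinged along its far (+x) top edge
- tray (a point): middle of the front row of compartments, on the tray floor: 26.5 mm in front of (-x) and 52 mm above the box's origin, 28 mm below the rim; axes as the box's. Three compartments, 81 mm (y) by 91 mm (x), centred at y = -86.3, 0 and +86.3 mm from here, dividers 20 mm high, one piece of jewelry in each. Behind them, up to the far wall, a padded ring roll with finger rings (part of the box)
- lid_hinge (a point): middle of the lid's hinge line, on the box's top far edge: 80 mm behind the box's origin (+x) and 80 mm above it; axes as the box's; the hinge line runs along y
- lid_lip (a point): middle of the lower front edge of the lid (the edge away from the hinge), 160 mm from the hinge line; moves with the lid on an arc about the hinge line, so it rises as the lid is pushed back. The lid is 160 x 270 mm and 18 mm thick above this edge, with a mirror in a frame on its underside
- lid_panel (a joint): lid angle in rad: 0 shut, 1.57 standing upright, 1.9 leaning back against its stop; it starts partly open. A friction hinge holds it wherever it is left. Lid 0.2 kg; 2 to 4 N square to the lid at its front edge move it
- brooch_mid (a point): the brooch to point at: oval, about 38 x 51 mm, brass with a beaded edge and a pale raised oval cameo; 10 mm high. Point at its centre 5 mm above the tray floor, so its top is 5 mm above this point; lies flat, loose, in one of the three front compartments
- bangle_mid (a point): round brass bangle (a plain open ring), 64 mm across and 8 mm high, loose, flat in another front compartment; its centre, 4 mm above the tray floor
- barrette_mid (a point): straight brass hair barrette, 64 x 12 x 7.5 mm with a row of small round bosses, loose, flat in another front compartment; its centre, 4 mm above the tray floor
- glasses: open black plastic glasses standing on their lens rims and temple tips, 145 mm (their x) by 140 mm (y), 45 mm high, loose; origin at the middle of the footprint, on the surface; lenses to +x
- bowl: pale pink ceramic bowl, 116 mm across, 48 mm high, loose; origin at the centre of its underside
- nail_file: steel nail file, 150 x 13 mm, 6 mm thick, lying flat along its x, loose; origin at its middle, on the surface
- shoehorn: short grey plastic shoehorn, 168 x 42 mm, 8 mm high, lying flat along its x, loose; origin at its middle, on the surface
Things that resemble listed ones, but are neither listed nor needed, are in the scene too. Leave any orange, purple or red look-alike of the part that bears brooch_mid alone.

How it is judged:
By the outcome, as a careful person would: the job done as asked, in the order asked, and still so for the second after the job is handed in, with the robot touching nothing.
It also fails if it takes over 45 s, if anything falls off the work surface, if the arm or the gripper's body presses on something with over 40 N, if the wrist force passes 120 N, or if a joint passes its speed limit or range.

### The arm

A 6-joint arm with a two-finger parallel gripper is mounted at the origin on the work surface. World frame = base frame: x ahead of the robot, y to its left, z up, the work surface at z = 0. Lengths are in m, angles in rad, forces in N, time in s.
With the tool pointing down it reaches from about 0.25 to 0.775 m from the base axis. Payload 8.9 kg.
Tool frame: the origin (TCP) lies midway between the tips of the shut fingers; the grasp point (between the pads) lies 19 mm behind it (grip_depth is the distance from the TCP to the grasp point, in m); y points along the fingers, x is the direction in which the jaws open and shut, and the axes are right-handed (so a half turn about y gives the same grasp; the last joint's range is limited). The gripper opens to 85 mm and grips with 20 to 120 N. Pads are 22 mm wide; open, the fingers measure 114 mm over their backs; the gripper's body (76 mm by 85 mm) begins 54 mm behind the grasp point. The pads swing forward as they close: fully open they stand 13 mm farther back than shut.
Start: joints at [0.969, 0.291, -0.153, 1.127, 0, 1.431], TCP at [0.234, 0.47, 0.231] pointing down, gripper open.
Joint ranges: [-2.52, 2.52], [-0.91, 1.74], [-1.3, 1.37], [-1.96, 2.02], [-1.52, 1.47], [-3.14, 3.14]. Speed limits (rad/s): [2.22, 2.22, 2.79, 3.14, 3.14, 3.14].

### API

Orientations are given as a 3x3 rotation matrix whose columns are the frame's x, y, z axes.
In Python, from bench import move_to, move_straight, move_j, release, grasp, dwell, solve_ik, read_state, capture, MotionError, job_done, grip_depth gives the robot as it stands. Calls block until the motion is done:
- move_to(position, orientation): joint-space move of the TCP to a pose.
- move_straight(position, frame=None, speed=0.15, max_force=None): straight line of the TCP; frame=None keeps the orientation; speed is the mean speed in m/s. With max_force (N) it stops when the force on the tool has changed by that much, and returns True; else False.
- move_j(angles): joint-space move.
- release() and grasp(squeeze=None): open the fingers fully, or close them until they stop; squeeze is the grip in N (None keeps the last).
- dwell(seconds).
- solve_ik(position, orientation): joint angles nearest the present ones, or None.
- read_state(): the state.
- capture(name): name is "scene" or "top" or "wrist"; returns a dict with "frame" (384x512x3 uint8, red, green, blue), "mtx" (3x3 intrinsics, pixels), "R" (3x3) and "t" (3): a world point X has camera coordinates R X + t; the wrist camera has in their place "T_tool_cam" (4x4, takes a point from camera to tool coordinates, whose origin is the TCP and whose axes are the tool frame's). Camera axes: x right, y down, z forward; pixel columns grow to the right and rows downward; lengths in m; the calibration is good to about 2 mm. The wrist camera is an equidistant fisheye: a pixel r from the principal point sees the ray r / f radians off the axis. A picture is of the moment at which its call begins: read the wrist's pose just before it. There is no depth.
A pose or a line that the arm cannot do raises MotionError and nothing moves.
- job_done(): hands the job in, once; it reports no verdict.
The state is a dict: "t": time; "joint_positions": joint angles; "qd": joint speeds; "joint_torque": joint torques, N m; "position": TCP position; "eef_rot": TCP orientation; "contact_force": force on the tool from outside, world axes, zero at the start; "moment": the same for the moment, N m; "grip_width": opening from 0.0 (shut) to 1.0 (fully open).
Only numpy, scipy, OpenCV 4.12 (cv2) and the standard library are available. Lean on these libraries where they do the work, as an engineer would, in place of code of your own. Each camera call takes 0.05 s, during which the arm holds its last target.

## Working session

There is one attempt and no reset: what is moved stays moved. The work goes in short steps, each a Python script; the robot and the scene stay as the last script left them, time stands still between calls to the robot, and variables do not carry over. Pictures are saved under pics/ and viewed, and the job is handed in when it is done.

```bash
ls; mkdir -p pics
python3 - <<'E'
from bench import *
import cv2,numpy as np
s=read_state();print(s['t'],s['position'],s['eef_rot'],s['grip_width'])
for n in ['scene','top','wrist']:
    c=capture(n);cv2.imwrite(f'pics/{n}0.png',cv2.cvtColor(c['frame'],cv2.COLOR_RGB2BGR))
    print(n,c['mtx'].tolist());print({k:np.round(v,4).tolist() for k,v in c.items() if k not in('frame','mtx')})
    np.savez(f'{n}0.npz',**c)
E
```

```text
pics
0.0 [0.23415392 0.46942433 0.23073505] [[ 4.46478776e-01 -7.28070810e-04 -8.94793927e-01]
 [ 8.94793326e-01 -1.05272045e-03  4.46479333e-01]
 [-1.26703643e-03 -9.99999181e-01  1.81455565e-04]] 0.9983975660044065
scene [[396.16201277233364, 0.0, 265.7978730408552], [0.0, 396.16201277233364, 196.89858964392053], [0.0, 0.0, 1.0]]
{'R': [[0.6547, 0.7556, -0.019], [0.5462, -0.4903, -0.6792], [-0.5225, 0.4343, -0.7337]], 't': [-0.3708, -0.2136, 1.3548]}
top [[376.96763527788426, 0.0, 256.5196970792129], [0.0, 376.96763527788426, 190.23784577704274], [0.0, 0.0, 1.0]]
{'R': [[0.0248, -0.9996, -0.0128], [-0.9846, -0.0222, -0.1734], [0.1731, 0.0169, -0.9848]], 't': [0.053, 0.5425, 0.8848]}
wrist [[297.3186396354542, 0.0, 256.1194271667481], [0.0, 297.3186396354542, 184.73932504001488], [0.0, 0.0, 1.0]]
{'T_tool_cam': [[1.0, 0.0004, -0.0002, 0.0], [0.0003, -0.2877, 0.9577, -0.1433], [0.0003, -0.9577, -0.2877, 0.0726], [0.0, 0.0, 0.0, 1.0]]}
```

View pics/scene0.png

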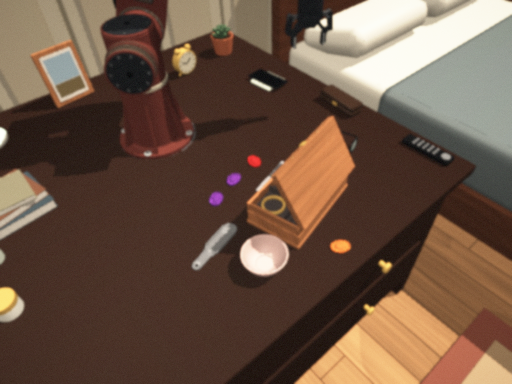

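View pics/top0.png

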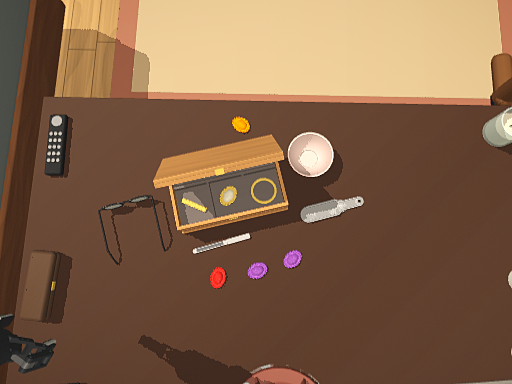

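View pics/wrist0.png

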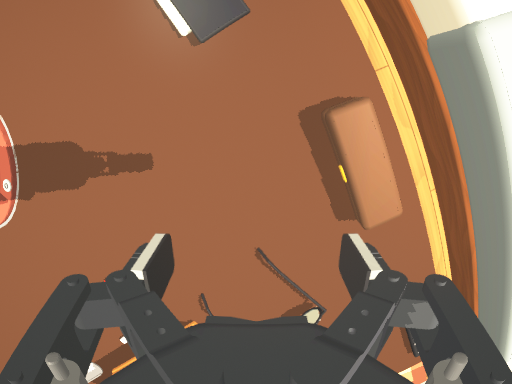

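The top view shows the open box at about (225,195), with an oval brass piece at (228,196), the bangle at (263,190) and the barrette at (194,204). Look-alikes lie outside the box: orange (241,125), red (218,278), purple (258,270) and (292,259). I'll confirm in an enlarged crop.

Run:
```python
import cv2
a=cv2.imread('pics/top0.png')[120:240,145:300];cv2.imwrite('pics/topc.png',cv2.resize(a,None,fx=5,fy=5,interpolation=cv2.INTER_CUBIC))
a=cv2.imread('pics/scene0.png')[110:250,235:365];cv2.imwrite('pics/scenec.png',cv2.resize(a,None,fx=4,fy=4,interpolation=cv2.INTER_CUBIC))
```

```text
(no output)
```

View pics/topc.png

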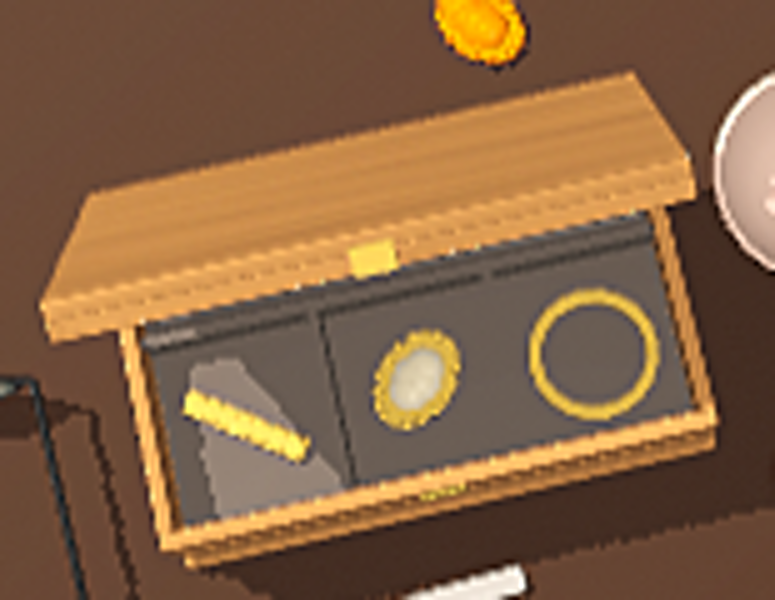

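View pics/scenec.png

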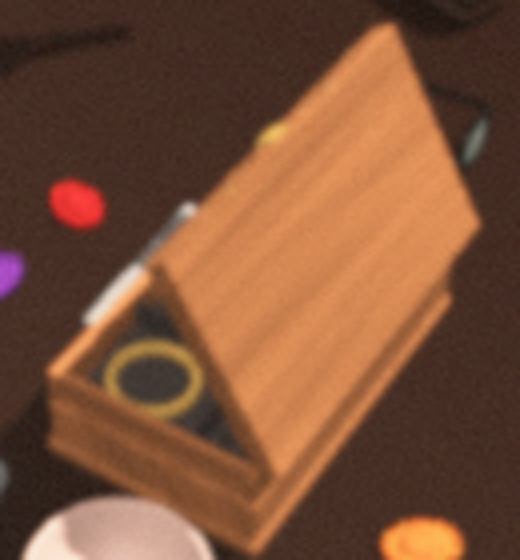

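```bash
cat > h.py <<'E'
import numpy as np,cv2
def proj(c,X): 
    Xc=np.asarray(X)@c['R'].T+c['t']; p=Xc@c['mtx'].T; return p[...,:2]/p[...,2:]
def box2w(b,p):
    x,y,a=b[:3];p=np.asarray(p,float);R=np.array([[np.cos(a),-np.sin(a),0],[np.sin(a),np.cos(a),0],[0,0,1]])
    return p@R.T+[x,y,0]
def lid(th,d,y,h): return [.08-d*np.cos(th)+h*np.sin(th),y,.08+d*np.sin(th)+h*np.cos(th)]
def ray(c,uv,z):
    d=c['R'].T@np.linalg.solve(c['mtx'],[uv[0],uv[1],1]);o=-c['R'].T@c['t'];return o+d*(z-o[2])/d[2]
E
python3 - <<'E'
from h import *
from scipy.optimize import least_squares
T=dict(np.load('top0.npz'));S=dict(np.load('scene0.npz'))
t=lambda u,v:((u+.5)/5-.5+145,(v+.5)/5-.5+120)
s=lambda u,v:((u+.5)/4-.5+235,(v+.5)/4-.5+110)
obs=[('T',('b',-.08,.135,.08),t(165,550)),('T',('b',-.08,-.135,.08),t(717,412)),
('T',('l',.16,.135,0),t(48,340)),('T',('l',.16,-.135,0),t(694,197)),('T',('l',.16,.135,.018),t(42,303)),('T',('l',.16,-.135,.018),t(690,158)),
('T',('l',0,.135,.018),t(90,193)),('T',('l',0,-.135,.018),t(632,72)),
('S',('l',.16,.135,.018),s(390,24)),('S',('l',.16,-.135,.018),s(160,266)),('S',('l',0,.135,.018),s(480,225)),('S',('l',0,-.135,.018),s(275,478)),('S',('b',-.08,-.135,.08),s(50,372))]
def res(p,full=False):
    r=[]
    for c,f,uv in obs:
        q=f[1:] if f[0]=='b' else lid(p[3],*f[1:])
        r.append(proj(T if c=='T' else S,box2w(p,q))-uv)
    r=np.array(r); return r if full else r.ravel()
o=least_squares(res,[.5,0.1,.1,.8],loss='soft_l1');print(o.x);print(np.round(res(o.x,True),1))
np.save('box.npy',o.x)
w=ray(T,t(417,380),.062);print('brooch',w)
w=ray(T,t(417,380),.060);print('brooch',w)
a=o.x[2];d=w[:2]-o.x[:2];print('in box',[d[0]*np.cos(a)+d[1]*np.sin(a),-d[0]*np.sin(a)+d[1]*np.cos(a)])
th=o.x[3];print('lip',box2w(o.x,lid(th,.16,0,0)),'hinge',box2w(o.x,[.08,0,.08]))
E
```

```text
[0.54888259 0.13918836 0.25152927 1.01112367]
[[-0.7 -0.2]
 [ 0.6  1.6]
 [ 1.   0.9]
 [ 1.1  0.1]
 [-0.5  0.2]
 [ 0.4 -0.4]
 [-0.3 -0.3]
 [ 0.5 -0.7]
 [ 0.7 -0.5]
 [ 0.7 -0.9]
 [ 0.3 -0.2]
 [ 1.4  0.4]
 [-0.7 -0.5]]
brooch [0.52379444 0.13454848 0.062     ]
brooch [0.52411322 0.13473557 0.06      ]
in box [np.float64(-0.0250981859105712), np.float64(0.0018520537453372574)]
lip [0.54409279 0.13795752 0.21558863] hinge [0.62636522 0.1590992  0.08      ]
```

The brooch is confirmed: the gold-rimmed oval with a pale cameo in the middle compartment, top px (228.4,196). The box fit is good to about 1 px and puts the lid at about 1.01 rad. Next I close the fingers and approach the lid from the front.

Run:
```python
from bench import *
from h import *
b=np.load('box.npy');a=b[2]
bx=np.array([np.cos(a),np.sin(a),0]);by=np.array([-np.sin(a),np.cos(a),0])
R=np.column_stack([by,[0,0,-1],-bx]);print(np.linalg.det(R))
P=[box2w(b,p) for p in([-.13,.04,.31],[-.07,.04,.2],[.09,.04,.2],[-.025,.002,.082])]
for p in P: print(p,solve_ik(p,R))
grasp()
move_to(P[0],R); move_straight(P[1],speed=.15)
s=read_state();print(s['t'],s['position'],s['contact_force'],s['grip_width'])
c=capture('top');cv2.imwrite('pics/top1.png',cv2.cvtColor(c['frame'],cv2.COLOR_RGB2BGR))
c=capture('wrist');cv2.imwrite('pics/wrist1.png',cv2.cvtColor(c['frame'],cv2.COLOR_RGB2BGR))
```

```text
1.0
[0.41301789 0.14557458 0.31      ] [ 0.17162304  0.08890221 -0.19948163  1.28241249  0.         -0.07990623]
[0.47112986 0.1605077  0.2       ] [ 0.18135752  0.25999681 -0.28077955  1.03001997  0.         -0.07017174]
[0.62609514 0.20032937 0.2       ] [ 0.19854631  0.56430259  0.19001051  1.19650425  0.         -0.05298296]
[0.52417149 0.1349033  0.082     ] [ 0.11680005  0.45088574 -0.33787842  0.78203217  0.         -0.13472922]
3.3083 [0.47115634 0.16065897 0.20062495] [-0.230029   -0.17954971 -0.08306834] 0.004309243038214599
```

View pics/wrist1.png

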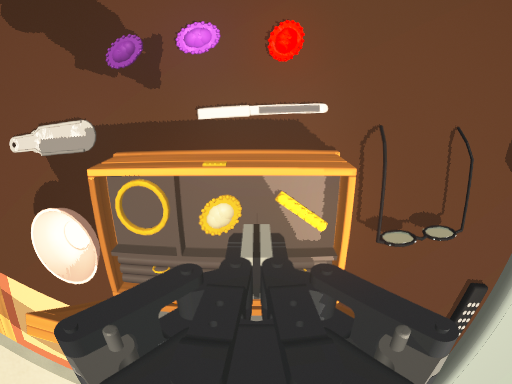

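View pics/top1.png

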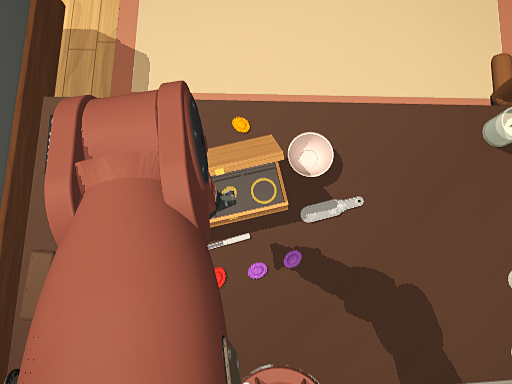

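The wrist view shows the brooch at (220,215) in the middle compartment and the shut fingertips in front of the lid. Now the push. I'll also locate the brooch from the wrist view as a cross-check.

```bash
cat >> h.py <<'E'
def wray(c,s,uv,z):
    m=c['mtx'];d=np.array([(uv[0]-m[0,2])/m[0,0],(uv[1]-m[1,2])/m[1,1]]);r=np.hypot(*d)
    v=np.r_[d/r*np.sin(r),np.cos(r)];T=c['T_tool_cam'];R=np.array(s['eef_rot'])
    o=R@T[:3,3]+s['position'];v=R@T[:3,:3]@v;return o+v*(z-o[2])/v[2]
E
python3 - <<'E'
from bench import *
from h import *
b=np.load('box.npy')
s=read_state();c=capture('wrist');w=wray(c,s,(220.5,215),.061);print('brooch wrist',w)
print(s['contact_force'])
p=box2w(b,[.09,.04,.2])
print('stopped',move_straight(p,speed=.06,max_force=15))
s=read_state();print(s['t'],s['position'],p,s['contact_force'])
for n in('scene','wrist'):
    c=capture(n);cv2.imwrite(f'pics/{n}2.png',cv2.cvtColor(c['frame'],cv2.COLOR_RGB2BGR))
E
```

```text
brooch wrist [0.52438532 0.13571462 0.061     ]
[-0.4478644  -0.48968216  0.18713902]
stopped False
6.275 [0.62595234 0.20030748 0.2000494 ] [0.62609514 0.20032937 0.2       ] [-1.10457385 -1.15291388 -0.52242583]
```

View pics/scene2.png

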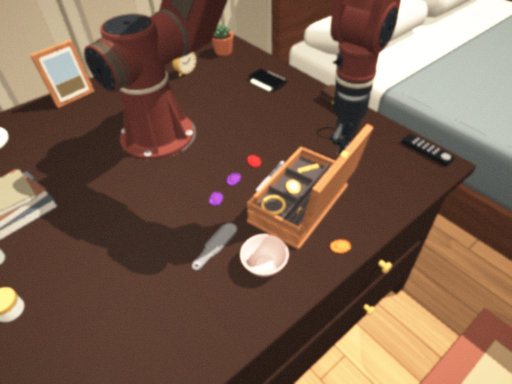

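View pics/wrist2.png

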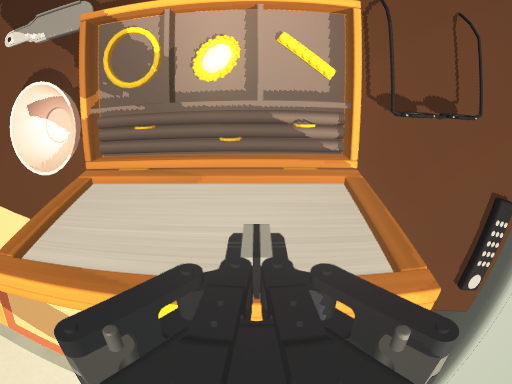

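The lid is now about upright or leaning back, and the jewelry hasn't moved. I'll back off horizontally, then check the lid angle and the brooch again.

Run:
```python
from bench import *
from h import *
b=np.load('box.npy')
move_straight(box2w(b,[-.06,.03,.2]),speed=.15)
s=read_state();print(s['t'],s['position'],s['contact_force'])
for n in('scene','wrist'):
    s=read_state();c=capture(n);np.savez(n+'3.npz',pos=s['position'],eef=s['eef_rot'],**c);f=cv2.cvtColor(c['frame'],cv2.COLOR_RGB2BGR);cv2.imwrite(f'pics/{n}3.png',f)
    if n=='scene':
        for th,col in((1.57,(0,0,255)),(1.75,(0,255,0)),(1.9,(255,0,0))):
            q=proj(c,box2w(b,[lid(th,d,y,h) for d,y,h in((0,.135,.018),(.16,.135,.018),(.16,-.135,.018),(0,-.135,.018))]))
            g=f if th==1.57 else g
            if th==1.57: g=cv2.resize(f[110:250,235:385],None,fx=4,fy=4,interpolation=cv2.INTER_CUBIC)
            cv2.polylines(g,[np.int32(((q-[235,110])+.5)*4-.5)],True,col,1)
        cv2.imwrite('pics/scene3c.png',g)
```

```text
7.525 [0.48416172 0.15347843 0.20015399] [0.45893145 0.05162994 0.49184708]
```

View pics/scene3c.png

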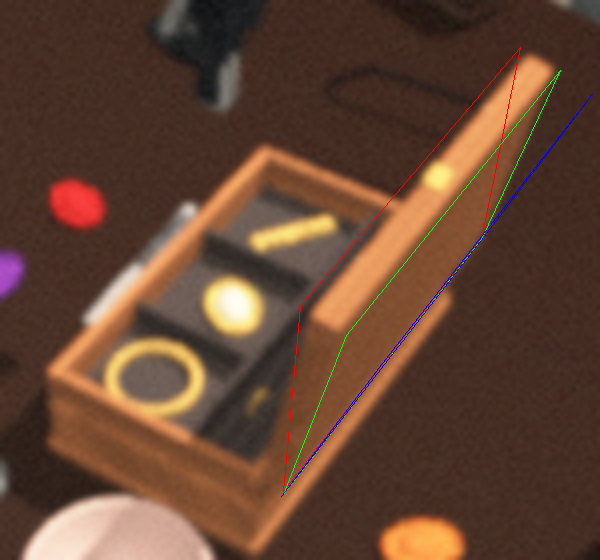

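View pics/wrist3.png

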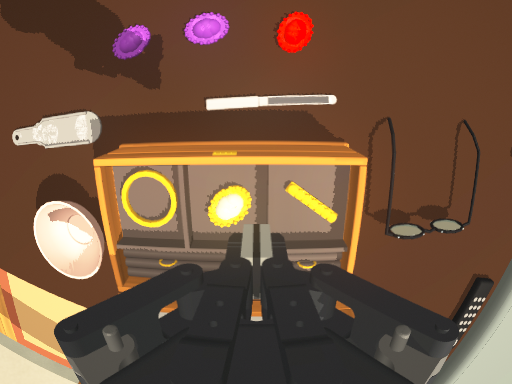

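The lid outline matches the 1.75 rad overlay, so it is leaning back and holding by itself. The wrist view has the brooch at (230,206). Now I move over it and lower.

Run:
```python
from bench import *
from h import *
b=np.load('box.npy')
c=dict(np.load('wrist3.npz'));w=wray(c,dict(position=c['pos'],eef_rot=c['eef']),(230,206),.061);print(w)
p=np.mean([w[:2],[.5244,.1357],[.5239,.1346]],axis=0);print(p)
move_straight([*p,.2],speed=.12)
s=read_state();c=capture('wrist');cv2.imwrite('pics/wrist4.png',cv2.cvtColor(c['frame'],cv2.COLOR_RGB2BGR))
print('stop',move_straight([*p,.083],speed=.07,max_force=10))
dwell(.3)
s=read_state();print(s['t'],s['position'],s['contact_force'],s['eef_rot'][:,1])
for n in('scene','wrist'):
    c=capture(n);f=cv2.cvtColor(c['frame'],cv2.COLOR_RGB2BGR);cv2.imwrite(f'pics/{n}5.png',f)
    if n=='scene': 
        cv2.imwrite('pics/scene5c.png',cv2.resize(f[110:250,235:385],None,fx=4,fy=4,interpolation=cv2.INTER_CUBIC))
```

```text
[0.52437427 0.13593895 0.061     ]
[0.52422476 0.13541298]
stop False
10.325 [0.52428078 0.13542788 0.08310471] [ 0.04784997 -0.1959652   0.52520967] [ 1.71127531e-04 -1.13502916e-05 -9.99999985e-01]
```

View pics/scene5c.png

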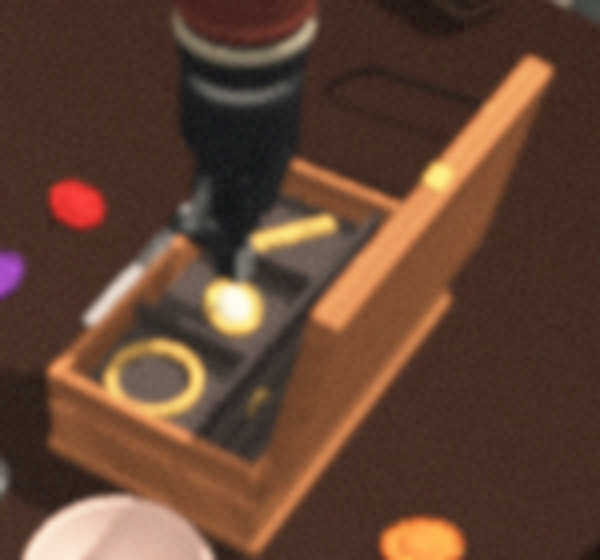

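View pics/wrist5.png

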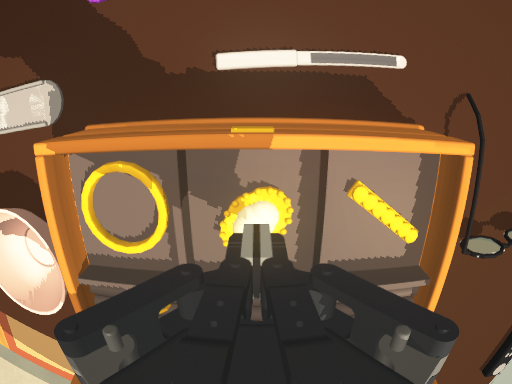

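The shut fingertips hang over the brooch's middle with a gap, and the lid and jewelry are where they were. I'll hold, cross-check the brooch centre from the scene camera, then hand in.

Run:
```python
from bench import *
from h import *
c=capture('scene');print(ray(c,(235.5/4-.5+235,306.5/4-.5+110),.061))
dwell(3)
s=read_state();print(s['t'],s['position'],s['contact_force'],s['qd'].round(4))
job_done()
```

```text
[0.53137581 0.13217498 0.061     ]
13.475 [0.52418986 0.13540894 0.08298785] [ 0.01732405  0.46289849 -0.03671858] [ 0.0018 -0.0004  0.0002  0.0004  0.0002 -0.0003]
the job is handed in; nothing more can be done
```

I pushed the lid back with the shut fingertips. It now leans back by itself at about 1.75 rad (past upright), judged from the scene picture after I backed off. I then pointed straight down at the brooch in the middle compartment, held for over 3 s, and handed in at about 13.5 s, still pointing.

- **Final position:** the fingertips were at (0.524, 0.135, 0.083), about 21 mm above the brooch's top. The measured force was about 0.5 N, which is sensor noise, so nothing was being touched. In the last pictures the jewelry and the nearby things in view had not visibly moved.
- **Brooch centre:** the top view and two wrist views agreed to within about 1.5 mm. A coarser check from the blurry scene camera differed by about 8 mm, with the fingers beside the brooch in that view. I kept the top and wrist estimate.

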